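# Line up the solvent bottles by size on the bench rack

## Task

Tidy the four white solvent bottles onto the low rack in order of size: one upright in the middle of each round blue mark, the smallest on the mark next to the red end block, growing mark by mark to the largest next to the grey end block. Set each one down on the rack rather than dropping it, and do not knock any bottle over.

Things in the scene. Friction and masses are not known exactly. Their poses are not given: they have to be found in the camera images.
- bottle_1: the smallest solvent bottle: loose, standing upright, round white plastic body 36 mm in diameter, with a steel cap on top; 80 mm tall overall. The cap is a straight cylinder 24 mm in diameter that takes up the top 32 mm (its top edge bevelled 4 mm), good to grip from above. Origin: centre of the underside; z up along the bottle.
- bottle_2: the second smallest solvent bottle: loose, standing upright, round white plastic body 44 mm in diameter, with a steel cap on top; 94 mm tall overall. The cap is a straight cylinder 28 mm in diameter that takes up the top 32 mm (its top edge bevelled 4 mm), good to grip from above. Origin: centre of the underside; z up along the bottle.
- bottle_3: the second largest solvent bottle: loose, standing upright, round white plastic body 52 mm in diameter, with a steel cap on top; 108 mm tall overall. The cap is a straight cylinder 32 mm in diameter that takes up the top 32 mm (its top edge bevelled 4 mm), good to grip from above. Origin: centre of the underside; z up along the bottle.
- bottle_4: the largest solvent bottle: loose, standing upright, round white plastic body 60 mm in diameter, with a steel cap on top; 122 mm tall overall. The cap is a straight cylinder 36 mm in diameter that takes up the top 32 mm (its top edge bevelled 4 mm), good to grip from above. Origin: centre of the underside; z up along the bottle.
- mark_a: round light blue mark, 66 mm in diameter, flat on the top of the fixed rack: the first mark, nearest the -y end (the robot's right end) of the rack. Marks are 74 mm apart in a row. Origin: its centre, on the rack's top, 12 mm above the table; its y axis runs along the row towards mark_d, its x axis across the rack towards the rack's back lip.
- mark_b: round light blue mark, 66 mm in diameter, flat on the top of the fixed rack: the second mark from the -y (right) end. Marks are 74 mm apart in a row. Origin: its centre, on the rack's top, 12 mm above the table; its y axis runs along the row towards mark_d, its x axis across the rack towards the rack's back lip.
- mark_c: round light blue mark, 66 mm in diameter, flat on the top of the fixed rack: the third mark from the -y (right) end. Marks are 74 mm apart in a row. Origin: its centre, on the rack's top, 12 mm above the table; its y axis runs along the row towards mark_d, its x axis across the rack towards the rack's back lip.
- mark_d: round light blue mark, 66 mm in diameter, flat on the top of the fixed rack: the fourth mark, nearest the +y end (the robot's left end). Marks are 74 mm apart in a row. Origin: its centre, on the rack's top, 12 mm above the table; its y axis runs along the row towards mark_d, its x axis across the rack towards the rack's back lip.
- red_end: red block fixed across one end of the rack, either end (the other end has the same block in grey): 84 mm across the rack, 20 mm along it, 26 mm tall above the rack's top. Origin: centre of its underside, 55 mm beyond the centre of the last mark on that end.
- rack: fixed low aluminium rack, 104 mm deep (x), 356 mm long (y), 12 mm high, carrying the marks and the end blocks, with a lip along its back that rises 10 mm above its top; it turns up to 20 degrees either way. Origin: centre of its underside; y along the row of marks.
Not all that is in view belongs to the job. What is shaped like the bottle_3 but orange or turquoise is not meant.

How it is judged (in metres and radians):
At the end, for the whole second after the job is handed in: From the red end block to the grey one the bottles stand smallest to largest, each with the centre of its base within 15 mm of the centre of its mark on the rack, upright within 0.1 rad, at rest and released (((y of red_end in the frame of rack below 0 m and distance between bottle_1 and mark_a below 0.015 m and distance between bottle_2 and mark_b below 0.015 m and distance between bottle_3 and mark_c below 0.015 m and distance between bottle_4 and mark_d below 0.015 m) or (y of red_end in the frame of rack above 0 m and distance between bottle_1 and mark_d below 0.015 m and distance between bottle_2 and mark_c below 0.015 m and distance between bottle_3 and mark_b below 0.015 m and distance between bottle_4 and mark_a below 0.015 m)) and angle between each of bottle_1, bottle_2, bottle_3, bottle_4's own z axis and vertical below 0.1 rad and linear speed of each of bottle_1, bottle_2, bottle_3, bottle_4 below 0.02 m/s); the robot touches nothing.
It fails at once if a bottle is knocked over (tilted more than 0.6 rad) (angle between any of bottle_1, bottle_2, bottle_3, bottle_4's own z axis and vertical above 0.6 rad).
It fails at once if a bottle is dropped: let go with its base more than 35 mm above the table (23 mm above the rack) ((height (world z) of bottle_1 above 0.035 m and contact force between bottle_1 and the fingers below 0.05 N) or (height (world z) of bottle_2 above 0.035 m and contact force between bottle_2 and the fingers below 0.05 N) or (height (world z) of bottle_3 above 0.035 m and contact force between bottle_3 and the fingers below 0.05 N) or (height (world z) of bottle_4 above 0.035 m and contact force between bottle_4 and the fingers below 0.05 N)).
It also fails if it takes over 112 s, if anything falls off the work surface, if the arm or the gripper's body presses on something with over 40 N, if the wrist force passes 120 N, or if a joint passes its speed limit or range.

## Robot

A 6-joint arm with a two-finger parallel gripper is mounted at the origin on the work surface. World frame = base frame: x ahead of the robot, y to its left, z up, the work surface at z = 0. Lengths are in mm, angles in degrees, forces in N, time in s.
With the tool pointing down it reaches from about 300 to 850 mm from the base axis. Payload 4.2 kg.
Tool frame: the origin (TCP) lies between the finger pads; the fingertips stand 14 mm ahead of it and the grasp point (between the pads) lies 5 mm behind it; z points along the fingers, y is the line along which they close (so a half turn about z gives the same grasp; the last joint's range is limited). The gripper opens to 91 mm and grips with 3 to 60 N. Pads are 32 mm wide; open, the fingers measure 118 mm over their backs; the gripper's body (76 mm by 178 mm) begins 60 mm behind the grasp point.
Start: joints at [-66.234, 18.312, 89.639, -0, 72.044, -1.146], TCP at [242.211, -521.513, 227.976] pointing down, gripper open.
Joint ranges: [-177.97, 177.97], [-48.28, 115.42], [12.27, 149.76], [-77.06, 257.06], [2.81, 150.46], [-146.56, 146.56]. Speed limits (degrees/s): [147.25, 147.25, 180, 180, 180, 180].

## Interface

Orientations are given as [roll, pitch, yaw] about the fixed x, y, z axes, in that order (R = Rz(yaw) Ry(pitch) Rx(roll)).
In Python, from workcell import * gives the robot as it stands. The module is installed in compiled form; this text tells all that it offers.
- The arm moves only by the tool send_rows, never from a script. Its argument "deltas" is a list of rows, each a list of 2 entries, a list of its own where there are three numbers: the shift along the tool's x, y, z normalised to -1 to 1, where 1 is 0.5 m, then the turn, a rotation vector about the tool's x, y, z normalised to -1 to 1, where 1 is 0.5 rad. A call has 1 to 10 rows; each row shifts and turns the commanded pose from where the row before left it, along the tool's axes as they then stand; what a row does not reach is not made up. A row lasts 1/10 s, in which the tool goes at most 50 mm and 8.59 degrees, less where a joint would pass 70% of its speed; a pose out of reach is approached as far as the arm can. A call with a number of a shift or a turn outside -1 to 1 is refused whole. A call with a gripper value outside its range is refused whole. "grip" is the closure, from 0 (fully open) to 1 (shut), set as the call begins (left out, the last holds). The fingers move at their own pace and stop on an object; "grip_force" is the grip in N (left out, the last holds). Time passes only in rows, so rows that do not move let the fingers close. It gives the time, the measured TCP pose, the force, the opening and the grip force at its end, in the units of the state.
- state(): the state, without advancing time (a new reading comes with each control period).
- grab_frame(name): name is "scene" or "top"; returns the picture (384x512x3 uint8, red, green, blue); there is no depth.
- calibration(name): a dict with "mtx" (3x3 intrinsics, pixels), "R" (3x3) and "t" (3): a world point X has camera coordinates R X + t. Camera axes: x right, y down, z forward; pixel columns grow to the right and rows downward; lengths in mm; the calibration is good to about 2 mm. A picture is of the moment at which its call begins. calibration takes no time and is no camera call.
- job_done(): hands the job in; it is judged then, once.
Trained networks look in the newest picture that a camera, given by its name, has taken for a name from the list of things; names that differ only in an ending like _2 or _b are one class to them, and where a whole thing is asked for, a point or a joint stands for the part that bears it (a point fixed in the world has none). Each returns a list of dicts, best first, with "p" (0 to 1); they miss things now and then, are a little off and sometimes report something else, mostly with a low value. They report only what shows in the picture. A call takes as long as a camera call. They do not tell look-alikes from the thing itself.
- trace(camera, label): "pixels" (384x512 bool, what is visible of it) and "bbox" ([left, top, width, height] in pixels, round what is visible of it).
The state is a dict: "time_s": time; "qpos": joint angles; "qvel": joint speeds; "effort": joint torques, N m; "ee_pos": TCP position; "ee_rot": TCP orientation; "force": force on the tool from outside, world axes, zero at the start; "torque": the same for the moment, N m; "gripper_width": finger opening in mm; "gripper_force": force on a finger pad.
Only numpy, scipy, OpenCV 4.12 (cv2) and the standard library are available. Lean on these libraries where they do the work, as an engineer would, in place of code of your own. Each camera call takes 0.05 s, during which the arm holds its last target. There are 200 camera calls.

## Working session

There is one attempt and no reset: what is moved stays moved. The work goes in short steps, Python scripts to look and compute and a tool call to move; the robot and the scene stay as the last step left them, time stands still between calls to the robot, and variables do not carry over. Pictures are saved under pics/ and viewed, at most 14 in all, crops included, and the job is handed in when it is done.

Besides the shell and the picture viewer there is one more tool, called as name([rows], argument=value, ...), one row to a line, values as JSON. send_rows: Moves the arm, as the interface text tells. Scaled input: -1 to 1 covers 0.5 m each way for a shift and 0.5 rad each way for a turn. Its arguments: {"type":"object","properties":{"deltas":{"type":"array","items":{"type":"array"}},"grip":{"type":"number"},"grip_force":{"type":"number"}},"required":["deltas"]}

```bash
mkdir -p pics; python3 - <<'E'
from workcell import *
import cv2
print(state())
for n in("scene","top"):
    im=grab_frame(n); cv2.imwrite(f"pics/{n}0.png",im[:,:,::-1]); c=calibration(n); print(n,c)
    for l in("bottle_1","mark_a","red_end","rack"):
        try:
            for d in trace(n,l): print(l,round(d["p"],2),d["bbox"])
        except Exception as e: print(l,e)
E
```

```text
{'time_s': 0.0, 'qpos': array([-6.62326240e+01,  1.83525015e+01,  8.97058455e+01, -1.90019734e-03,
        7.20436819e+01, -1.14712252e+00]), 'qvel': array([ 0.05411252,  0.04099579, -0.10257285,  0.15348349, -0.092665  ,
       -0.04090766]), 'effort': array([-3.27291622e-03, -4.12466884e+01, -2.31973743e+01,  7.25019048e-02,
        4.55673784e-02, -1.43850089e-04]), 'ee_pos': array([ 242.01664274, -521.06339911,  227.11543206]), 'ee_rot': array([-1.79897955e+02, -2.36354578e-04,  2.49150858e+01]), 'force': array([ 0.47933038, -0.57495077,  0.30531329]), 'torque': array([-0.08061458,  0.02372518,  0.02148307]), 'gripper_force': 0.0, 'gripper_width': 91.21116693767767}
scene {'mtx': array([[373.27433197,   0.        , 257.06776511],
       [  0.        , 373.27433197, 192.67883854],
       [  0.        ,   0.        ,   1.        ]]), 'R': array([[-0.78809378,  0.61554651,  0.00326954],
       [ 0.39314833,  0.50742677, -0.76678059],
       [-0.47364817, -0.6030096 , -0.64190096]]), 't': array([ 325.66496144, -177.36970862, 1155.72161211])}
bottle_1 0.89 [275.1, 150.6, 20.9, 42.2]
b
[... 831 characters left out ...]
837]]), 't': array([ 10.76031654, 483.02132179, 876.03871746])}
bottle_1 0.95 [360.3, 260.2, 33.4, 22.2]
bottle_1 0.94 [326.5, 229.4, 24.4, 21.4]
bottle_1 0.89 [371.9, 147.4, 33.9, 26.7]
bottle_1 0.82 [240.8, 223.2, 20.0, 21.6]
bottle_1 0.67 [371.2, 214.2, 15.9, 15.9]
bottle_1 0.67 [316.8, 141.7, 18.6, 23.6]
bottle_1 0.62 [304.8, 186.8, 22.5, 25.3]
bottle_1 0.56 [267.4, 121.2, 24.0, 31.9]
mark_a 0.77 [219.3, 162.4, 21.7, 25.3]
mark_a 0.75 [187.7, 161.4, 25.0, 27.6]
mark_a 0.7 [131.9, 168.6, 24.5, 25.8]
mark_a 0.61 [163.5, 170.8, 20.4, 18.4]
red_end 0.73 [244.7, 158.2, 6.8, 29.5]
red_end 0.54 [186.4, 160.1, 25.5, 28.7]
rack 0.94 [120.5, 151.2, 135.0, 50.3]
rack 0.73 [370.9, 214.5, 15.2, 16.2]
```

```bash
python3 - <<'E'
import cv2
a=cv2.imread("pics/scene0.png");b=cv2.imread("pics/top0.png")
cv2.imwrite("pics/s1.png",cv2.resize(a[80:350,110:400],None,fx=2.2,fy=2.2,interpolation=2))
cv2.imwrite("pics/t1.png",cv2.resize(b[100:300,110:420],None,fx=2.5,fy=2.5,interpolation=2))
E
```

```text
(no output)
```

View pics/s1.png

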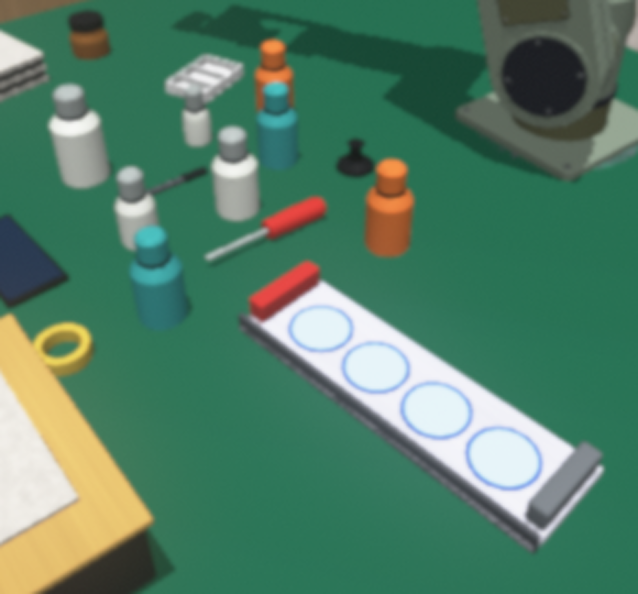

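View pics/t1.png

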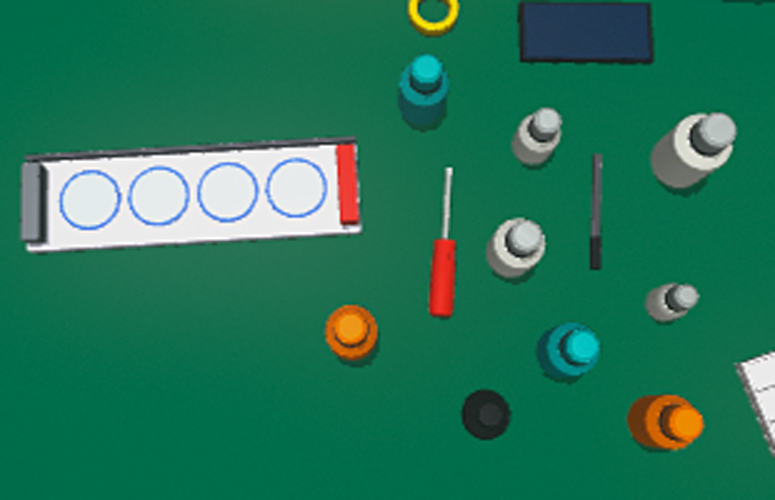

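The rack's red end is on the right, nearest -y, at top-view crop (347,183), so bottle_1 goes on mark_a.

- **White bottles, full top-view pixels:** b1 about (379,220), b2 about (325,155), b3 about (316,199), b4 about (386,160).
- **Look-alikes:** turquoise at (279,136) and (338,240), orange at (251,233) and (376,269). I exclude these by colour, and the crop confirms it.

Next I measure from both views.

```bash
cat > h.py <<'E'
from workcell import *
import numpy as np, cv2
from scipy.optimize import least_squares, linear_sum_assignment
C={n:calibration(n) for n in("scene","top")}
DIM={1:(36,80,24),2:(44,94,28),3:(52,108,32),4:(60,122,36)}
def proj(n,X):
    c=C[n]; p=(np.atleast_2d(X)@c["R"].T+c["t"])@c["mtx"].T; return p[:,:2]/p[:,2:]
def tri(px):
    r=least_squares(lambda X:np.concatenate([proj(n,X)[0]-p for n,p in px.items()]),[500,0,50]); return r.x,np.abs(r.fun).max()
a=np.linspace(0,2*np.pi,40)
def ring(x,y,z,d): return np.c_[x+d/2*np.cos(a),y+d/2*np.sin(a),np.full(40,z)]
def sil(n,k,X,S=8):
    D,H,c=DIM[k];x,y,z=X
    m=np.zeros((384*S//2,512*S//2),np.uint8); s=S//2
    for R in ([ring(x,y,z,D),ring(x,y,z+H-42,D),ring(x,y,z+H-32,c)],[ring(x,y,z+H-32,c),ring(x,y,z+H-4,c),ring(x,y,z+H,c-8)]):
        P=proj(n,np.vstack(R)); h=cv2.convexHull(np.round((P+.5)*s).astype(np.int32)); cv2.fillConvexPoly(m,h,255)
    return cv2.resize(m,(512,384),interpolation=cv2.INTER_AREA)/255.
def fitbottle(k,ims,X0,blur=1.):
    # masks: grey/white pixels (not green) inside a window round the guess
    W={}
    for n,im in ims.items():
        hsv=cv2.cvtColor(im,cv2.COLOR_RGB2HSV); w=((hsv[...,1]<75)&(hsv[...,2]>75)).astype(float)
        win=cv2.dilate((sil(n,k,X0)>.1).astype(np.uint8),np.ones((13,13)))>0
        W[n]=(w,win)
    def f(X):
        return np.concatenate([(cv2.GaussianBlur(W[n][0]-sil(n,k,X),(0,0),blur))[W[n][1]] for n in ims])
    r=least_squares(f,X0,diff_step=2e-3,x_scale=[5,5,5]) if 0 else None
    from scipy.optimize import minimize
    r=minimize(lambda X:(f(X)**2).sum(),X0,method="Nelder-Mead",options=dict(initial_simplex=[X0,X0+[8,0,0],X0+[0,8,0],X0+[0,0,8]],xatol=.1,fatol=.01))
    return r.x,r.fun/sum(W[n][0][W[n][1]].sum() for n in ims)
def rings(im,box):
    x,y,w,h=[int(v) for v in box]; hsv=cv2.cvtColor(im,cv2.COLOR_RGB2HSV)
    m=np.zeros((384,512),np.uint8); b=((hsv[...,0]>95)&(hsv[...,0]<125)&(hsv[...,1]>45)&(hsv[...,2]>100)); m[y:y+h,x:x+w]=b[y:y+h,x:x+w]
    m=cv2.morphologyEx(m,cv2.MORPH_CLOSE,np.ones((3,3)))
    out=[]
    for c in cv2.findContours(m,cv2.RETR_EXTERNAL,cv2.CHAIN_APPROX_NONE)[0]:
        if cv2.contourArea(c)>150:
            M=cv2.moments(c); out.append((M["m10"]/M["m00"],M["m01"]/M["m00"],cv2.contourArea(c)))
    return out
E
cat > m.py <<'E'
from h import *
ims={n:grab_frame(n) for n in C}
r={"scene":rings(ims["scene"],[215,206,165,127]),"top":rings(ims["top"],[120,151,135,51])}
print(r)
s=sorted(r["scene"])[:4]; t=sorted(r["top"],key=lambda v:-v[0])[:4]  # a..d
M=[]
for p,q in zip(s,t):
    X,e=tri({"scene":p[:2],"top":q[:2]}); M.append(X); print(X.round(1),e.round(2))
g={1:((222-15,130),(379,220)),2:((172,175),(325,155)),3:((217,157),(316,199)),4:((147,143),(386,160))}
for k,(p,q) in g.items():
    H=DIM[k][1]; X,e=tri({"scene":p,"top":q}); X[2]=0
    if k==1: 
        X=least_squares(lambda v:proj("top",[v[0],v[1],40])[0]-q,X[:2]).x; X=np.r_[X,0.]
    print(k,X.round(1),*[ (a_:=fitbottle(k,ims,X))[0].round(1),a_[1].round(3)])
E
python3 m.py
```

```text
{'scene': [(338.595926412615, 287.92904073587385, 761.0), (307.92890625, 266.23854166666666, 640.0), (280.20756457564573, 246.64114391143912, 542.0), (255.46644903881028, 229.1095393543707, 459.5)], 'top': [(159.40680501028228, 178.76855487006915, 891.5), (214.4519679164335, 175.52807312068643, 893.5)]}
[519.4 147.2  28.3] 4.89
[517.9 254.5  64.1] 16.31
1 [ 419. -272.    0.] [ 419.8 -270.9    5.7] 0.325
2 [ 581.8 -129.8    0. ] [ 584.9 -128.5    3.7] 0.143
3 [ 459.8 -108.6    0. ] [ 463.2 -108.9   -0. ] 0.038
4 [ 574.3 -285.2    0. ] [ 5.781e+02 -2.876e+02  5.000e-01] 0.045
```

```bash
cat > m2.py <<'E'
from h import *
ims={n:grab_frame(n) for n in C}
s=np.array(sorted(rings(ims["scene"],[215,206,165,127])))[:4,:2]; t=np.array(sorted(rings(ims["top"],[120,151,135,51]),key=lambda v:-v[0]))[:2,:2]
def marks(v): return np.array([[v[0]-74*i*np.sin(v[2]),v[1]+74*i*np.cos(v[2]),v[3]] for i in(-1.5,-.5,.5,1.5)])
def f(v):
    m=marks(v); q=proj("top",m); return np.r_[(proj("scene",m)-s).ravel(),(q[:2].mean(0)-t[0]),(q[2:].mean(0)-t[1])]
r=least_squares(f,[520,150,0,12]); print(r.x.round(3),r.fun.round(2)); print(marks(r.x).round(1))
for z in(8,12):
  r2=least_squares(lambda v:f(np.r_[v,z]),[520,150,0]); print(z,r2.x.round(3),abs(r2.fun).max())
X0={1:[419,-271],2:[584,-128],3:[463,-109],4:[578,-287]}
from scipy.optimize import minimize
big={n:cv2.cvtColor(im,cv2.COLOR_RGB2BGR) for n,im in ims.items()}
fits={}
for k in X0:
    for sub in (("scene",),("top",)):
        I={n:ims[n] for n in sub}; x0=np.array([*X0[k],0.])
        import h
        W={}
        for n in I:
            hsv=cv2.cvtColor(I[n],cv2.COLOR_RGB2HSV); w=((hsv[...,1]<75)&(hsv[...,2]>75)).astype(float)
            W[n]=(w,cv2.dilate((sil(n,k,x0)>.1).astype(np.uint8),np.ones((7,7)))>0)
        g=lambda v:sum((cv2.GaussianBlur(W[n][0]-sil(n,k,[v[0],v[1],0]),(0,0),1.)[W[n][1]]**2).sum() for n in I)
        o=minimize(g,x0[:2],method="Nelder-Mead",options=dict(initial_simplex=[x0[:2],x0[:2]+[8,0],x0[:2]+[0,8]],xatol=.1,fatol=.01))
        print(k,sub,o.x.round(1),round(o.fun,2)); fits[k,sub[0]]=o.x
out=[]
for n in C:
    im=cv2.resize(big[n],None,fx=4,fy=4,interpolation=2)
    for k in X0:
        m=(cv2.resize(sil(n,k,[*fits[k,"top"],0]),None,fx=4,fy=4)>.5).astype(np.uint8)
        cv2.drawContours(im,cv2.findContours(m,0,1)[0],-1,(255,0,255),1)
    out.append(im[400:960,500:1100] if n=="scene" else im[480:980,1000:1700])
cv2.imwrite("pics/o1.png",out[0]);cv2.imwrite("pics/o2.png",out[1])
E
python3 m2.py
```

```text
[5.01172e+02 2.34989e+02 1.32000e-01 1.02130e+01] [-0.16  0.02 -0.    0.07 -0.21 -0.05 -0.29 -0.12 -0.41  0.25 -0.33  0.26]
[[515.8 125.   10.2]
 [506.1 198.3  10.2]
 [496.3 271.7  10.2]
 [486.5 345.   10.2]]
8 [5.00389e+02 2.34286e+02 1.34000e-01] 0.78005247177245
12 [5.01804e+02 2.35556e+02 1.31000e-01] 0.6905094638419484
1 ('scene',) [ 416.1 -277.2] 87.24
1 ('top',) [ 420.6 -272.8] 16.91
2 ('scene',) [ 582.7 -135. ] 81.47
2 ('top',) [ 585.4 -128.5] 9.05
3 ('scene',) [ 463.  -108.8] 5.55
3 ('top',) [ 463.5 -109.4] 8.07
4 ('scene',) [ 578.2 -287.4] 4.19
4 ('top',) [ 578.6 -288.9] 22.93
```

View pics/o1.png

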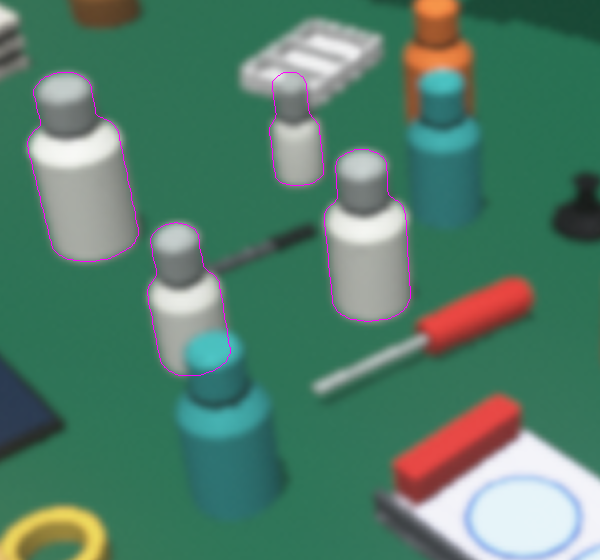

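View pics/o2.png

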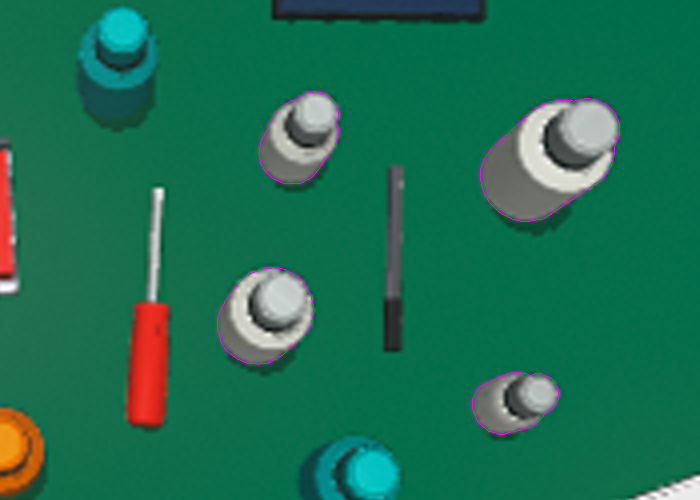

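send_rows([
  [[0, 0, 0], [0, 0, -0.284]],
  [[0, 0, 0], [0, 0, -0.284]],
  [[0, 0, 0], [0, 0, -0.284]],
  [[0, 0, 0], [0, 0, -0.284]],
  [[0, 0, 0], [0, 0, -0.284]],
  [[0, 0, 0], [0, 0, -0.284]],
  [[0, 0, 0], [0, 0, -0.284]],
  [[0, 0, 0], [0, 0, -0.284]],
  [[0, 0, 0], [0, 0, 0]],
], grip=0, grip_force=35)

```text
time_s: 1.6
ee_pos: [242.2, -521.5, 228.0]
ee_rot: [180.0, 0.0, 90.0]
force: [-0.1, -0.8, 0.4]
gripper_width: 91.1
gripper_force: 0.0
```

send_rows([
  [[0.0466, 0.0672, 0], [0, 0, 0]],
  [[0.0466, 0.0672, 0], [0, 0, 0]],
  [[0.0466, 0.0672, 0], [0, 0, 0]],
  [[0.0466, 0.0672, 0], [0, 0, 0]],
  [[0.0466, 0.0672, 0], [0, 0, 0]],
  [[0.0466, 0.0672, 0], [0, 0, 0]],
  [[0.0466, 0.0672, 0], [0, 0, 0]],
  [[0.0466, 0.0672, 0], [0, 0, 0]],
  [[0.0466, 0.0672, 0], [0, 0, 0]],
  [[0.0466, 0.0672, 0], [0, 0, 0]],
])

```text
time_s: 2.6
ee_pos: [579.5, -287.4, 228.0]
ee_rot: [180.0, 0.0, 89.8]
force: [0.2, -0.2, -0.5]
gripper_width: 91.4
gripper_force: 0.0
```

send_rows([
  [[0, 0, 0], [0, 0, 0]],
  [[0, 0, 0], [0, 0, 0]],
  [[0, 0, 0], [0, 0, 0]],
])

```text
time_s: 2.9
ee_pos: [577.5, -289.0, 227.9]
ee_rot: [-180.0, 0.0, 89.9]
force: [0.4, -0.2, -0.6]
gripper_width: 91.0
gripper_force: 0.0
```

send_rows([
  [[0, 0, 0.04], [0, 0, 0]],
  [[0, 0, 0.04], [0, 0, 0]],
  [[0, 0, 0.04], [0, 0, 0]],
  [[0, 0, 0.04], [0, 0, 0]],
  [[0, 0, 0.04], [0, 0, 0]],
  [[0, 0, 0.02], [0, 0, 0]],
  [[0, 0, 0.02], [0, 0, 0]],
  [[0, 0, 0], [0, 0, 0]],
  [[0, 0, 0], [0, 0, 0]],
])

```text
time_s: 3.8
ee_pos: [578.4, -289.0, 108.6]
ee_rot: [179.9, 0.0, 90.0]
force: [0.1, 0.0, 0.3]
gripper_width: 91.1
gripper_force: 0.0
```

send_rows([
  [[0, 0, 0], [0, 0, 0]],
  [[0, 0, 0], [0, 0, 0]],
  [[0, 0, 0], [0, 0, 0]],
  [[0, 0, 0], [0, 0, 0]],
  [[0, 0, 0], [0, 0, 0]],
  [[0, 0, 0], [0, 0, 0]],
  [[0, 0, 0], [0, 0, 0]],
  [[0, 0, 0], [0, 0, 0]],
  [[0, 0, 0], [0, 0, 0]],
  [[0, 0, 0], [0, 0, 0]],
], grip=1)

```text
time_s: 4.8
ee_pos: [578.2, -288.5, 108.0]
ee_rot: [-180.0, 0.0, 90.0]
force: [-0.7, -0.0, -0.7]
gripper_width: 35.0
gripper_force: 35.0
```

send_rows([
  [[0, 0, -0.01], [0, 0, 0]],
  [[0, 0, -0.02], [0, 0, 0]],
  [[0, 0, -0.03], [0, 0, 0]],
  [[0, 0, -0.04], [0, 0, 0]],
  [[0, 0, -0.04], [0, 0, 0]],
  [[0, 0, -0.04], [0, 0, 0]],
  [[0, 0, -0.04], [0, 0, 0]],
  [[0, 0, -0.04], [0, 0, 0]],
  [[0, 0, -0.03], [0, 0, 0]],
  [[0, 0, -0.01], [0, 0, 0]],
])

```text
time_s: 5.8
ee_pos: [578.9, -288.8, 260.7]
ee_rot: [179.8, 0.1, 90.0]
force: [0.4, -0.5, -1.8]
gripper_width: 35.1
gripper_force: 35.0
```

send_rows([
  [[0.02, 0, 0], [0, 0, 0]],
  [[0.04, 0, 0], [0, 0, 0]],
  [[0.06, -0.01, 0], [0, 0, 0]],
  [[0.06, -0.01, 0], [0, 0, 0]],
  [[0.06, -0.01, 0], [0, 0, 0]],
  [[0.06, -0.01, 0], [0, 0, 0]],
  [[0.06, -0.01, 0], [0, 0, 0]],
  [[0.06, -0.01, 0], [0, 0, 0]],
  [[0.06, -0.01, 0], [0, 0, 0]],
  [[0.06, -0.01, 0], [0, 0, 0]],
])

```text
time_s: 6.8
ee_pos: [536.5, -15.7, 256.9]
ee_rot: [-179.9, -0.1, 90.1]
force: [0.7, -0.1, -2.7]
gripper_width: 34.9
gripper_force: 35.0
```

send_rows([
  [[0.06, -0.01, 0], [0, 0, 0]],
  [[0.06, -0.01, 0], [0, 0, 0]],
  [[0.06, -0.01, 0], [0, 0, 0]],
  [[0.06, -0.01, 0], [0, 0, 0]],
  [[0.06, -0.01, 0], [0, 0, 0]],
  [[0.06, -0.01, 0], [0, 0, 0]],
  [[0.06, -0.01, 0], [0, 0, 0]],
  [[0.06, -0.01, 0], [0, 0, 0]],
  [[0.06, -0.01, 0], [0, 0, 0]],
  [[0.06, -0.01, 0], [0, 0, 0]],
])

```text
time_s: 7.8
ee_pos: [485.8, 283.4, 256.9]
ee_rot: [-179.9, 0.0, 90.1]
force: [0.5, -0.2, -2.7]
gripper_width: 35.1
gripper_force: 35.0
```

send_rows([
  [[0.06, -0.0024, 0], [0, 0, 0]],
  [[0.04, 0, 0], [0, 0, 0]],
  [[0.027, 0, 0], [0, 0, 0]],
  [[0, 0, 0], [0, 0, 0]],
  [[0, 0, 0], [0, 0, 0]],
  [[0, 0, 0], [0, 0, 0]],
])

```text
time_s: 8.4
ee_pos: [487.1, 343.9, 257.9]
ee_rot: [-180.0, 0.1, 89.9]
force: [-0.1, 0.3, -2.4]
gripper_width: 35.0
gripper_force: 35.0
```

send_rows([
  [[0, 0, 0.03], [0, 0, 0]],
  [[0, 0, 0.04], [0, 0, 0]],
  [[0, 0, 0.05], [0, 0, 0]],
  [[0, 0, 0.05], [0, 0, 0]],
  [[0, 0, 0.04], [0, 0, 0]],
  [[0, 0, 0.03], [0, 0, 0]],
  [[0, 0, 0.02], [0, 0, 0]],
  [[0, 0, 0.01], [0, 0, 0]],
  [[0, 0, 0], [0, 0, 0]],
  [[0, 0, 0], [0, 0, 0]],
])

```text
time_s: 9.4
ee_pos: [487.5, 345.1, 123.7]
ee_rot: [179.9, -0.0, 90.0]
force: [0.5, 0.1, -1.9]
gripper_width: 35.0
gripper_force: 35.0
```

send_rows([
  [[0, 0, 0.002], [0, 0, 0]],
  [[0, 0, 0.002], [0, 0, 0]],
  [[0, 0, 0.001], [0, 0, 0]],
  [[0, 0, 0], [0, 0, 0]],
])

```text
time_s: 9.8
ee_pos: [487.0, 345.0, 120.5]
ee_rot: [180.0, 0.0, 90.0]
force: [-0.3, -0.4, -2.3]
gripper_width: 34.9
gripper_force: 35.0
```

send_rows([
  [[0, 0, 0.001], [0, 0, 0]],
  [[0, 0, 0.001], [0, 0, 0]],
  [[0, 0, 0], [0, 0, 0]],
])

```text
time_s: 10.1
ee_pos: [487.1, 345.1, 119.9]
ee_rot: [180.0, -0.0, 90.0]
force: [-1.3, -0.2, 2.1]
gripper_width: 35.1
gripper_force: 35.0
```

```bash
python3 - <<'E'
from h import *
print(state()["force"],state()["ee_pos"])
a=grab_frame("scene")[170:340,220:420,::-1]; b=grab_frame("top")[110:240,100:270,::-1]
a=cv2.resize(a,(400,340),interpolation=2);b=cv2.resize(b,(390,298),interpolation=2)
o=np.zeros((340,790,3),np.uint8);o[:,:400]=a;o[:298,400:]=b;cv2.imwrite("pics/p4.png",o)
E
```

```text
[-1.27744435 -0.19396662  2.05714027] [487.07592159 345.06476454 119.91142299]
```

View pics/p4.png

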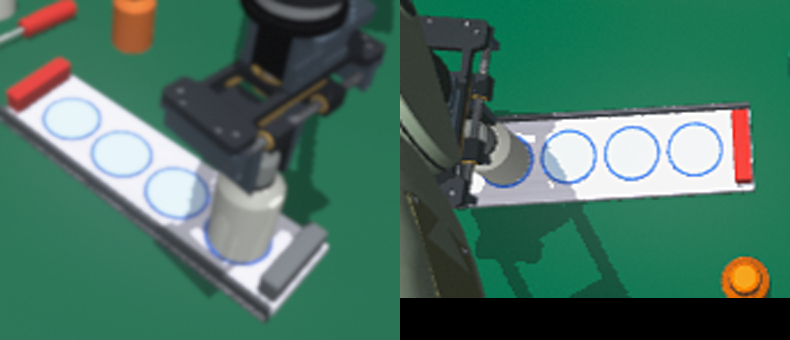

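It's in contact at about 12 mm, with the base centred in the ring at crop (238,245). Releasing, then on to bottle_3.

send_rows([
  [[0, 0, 0], [0, 0, 0]],
  [[0, 0, 0], [0, 0, 0]],
  [[0, 0, 0], [0, 0, 0]],
  [[0, 0, 0], [0, 0, 0]],
  [[0, 0, 0], [0, 0, 0]],
  [[0, 0, 0], [0, 0, 0]],
  [[0, 0, 0], [0, 0, 0]],
  [[0, 0, 0], [0, 0, 0]],
], grip=0)

```text
time_s: 11.0
ee_pos: [487.0, 345.0, 119.4]
ee_rot: [180.0, 0.0, 90.0]
force: [-0.0, -0.6, 0.6]
gripper_width: 90.8
gripper_force: 0.0
```

send_rows([
  [[0, 0, -0.01], [0, 0, 0]],
  [[0, 0, -0.02], [0, 0, 0]],
  [[0, 0, -0.04], [0, 0, 0]],
  [[0, 0, -0.05], [0, 0, 0]],
  [[0, 0, -0.05], [0, 0, 0]],
  [[0, 0, -0.031], [0, 0, 0]],
  [[-0.04, 0, 0], [0, 0, 0]],
  [[-0.08, 0, 0], [0, 0, 0]],
  [[-0.08, 0, 0], [0, 0, 0]],
  [[-0.08, 0, 0], [0, 0, 0]],
])

```text
time_s: 12.0
ee_pos: [486.1, 202.5, 219.5]
ee_rot: [-179.9, 0.1, 90.0]
force: [0.3, 0.1, 0.7]
gripper_width: 91.3
gripper_force: 0.0
```

send_rows([
  [[-0.08, -0.008, 0], [0, 0, 0]],
  [[-0.08, -0.008, 0], [0, 0, 0]],
  [[-0.08, -0.008, 0], [0, 0, 0]],
  [[-0.08, -0.008, 0], [0, 0, 0]],
  [[-0.08, -0.008, 0], [0, 0, 0]],
  [[-0.08, -0.008, 0], [0, 0, 0]],
  [[-0.08, 0, 0], [0, 0, 0]],
  [[-0.068, 0, 0], [0, 0, 0]],
  [[0, 0, 0], [0, 0, 0]],
  [[0, 0, 0], [0, 0, 0]],
])

```text
time_s: 13.0
ee_pos: [461.9, -109.7, 219.6]
ee_rot: [-179.9, -0.0, 89.9]
force: [0.3, 0.1, 0.3]
gripper_width: 91.1
gripper_force: 0.0
```

```bash
cat > chk.py <<'E'
from h import *
import sys
from scipy.optimize import minimize
P={1:[516,125],2:[506,199],3:[497,272],4:[487,345]}
for k in map(int,sys.argv[1:]):
  D,H,c=DIM[k]
  for n in C:
    im=grab_frame(n); hsv=cv2.cvtColor(im,cv2.COLOR_RGB2HSV); x0=np.array(P[k],float)
    # match edges of the cap/body: grey below rack-white level
    def edge(m): return np.hypot(cv2.Sobel(m,cv2.CV_64F,1,0),cv2.Sobel(m,cv2.CV_64F,0,1))
    E=cv2.GaussianBlur(edge(hsv[...,2].astype(float)/255),(0,0),1.2)+cv2.GaussianBlur(edge(hsv[...,1].astype(float)/255),(0,0),1.2)
    g=lambda v:-(E*edge(sil(n,k,[v[0],v[1],12.]))).sum()/edge(sil(n,k,[v[0],v[1],12.])).sum()
    G=[(g(x0+[i,j]),i,j) for i in range(-16,17,2) for j in range(-16,17,2)]
    print(k,n,x0+min(G)[1:],round(-min(G)[0],2))
E
python3 chk.py 4
```

```text
4 scene [487. 345.] 1.37
4 top [487. 345.] 1.82
```

send_rows([
  [[0, 0, 0.04], [0, 0, 0]],
  [[0, 0, 0.04], [0, 0, 0]],
  [[0, 0, 0.04], [0, 0, 0]],
  [[0, 0, 0.04], [0, 0, 0]],
  [[0, 0, 0.04], [0, 0, 0]],
  [[0, 0, 0.03], [0, 0, 0]],
  [[0, 0, 0.022], [0, 0, 0]],
  [[0, 0, 0], [0, 0, 0]],
  [[0, 0, 0], [0, 0, 0]],
])

```text
time_s: 14.0
ee_pos: [463.3, -108.6, 94.3]
ee_rot: [180.0, 0.0, 90.1]
force: [0.6, 0.3, 0.7]
gripper_width: 91.0
gripper_force: 0.0
```

send_rows([
  [[0, 0, 0], [0, 0, 0]],
  [[0, 0, 0], [0, 0, 0]],
  [[0, 0, 0], [0, 0, 0]],
  [[0, 0, 0], [0, 0, 0]],
  [[0, 0, 0], [0, 0, 0]],
  [[0, 0, 0], [0, 0, 0]],
  [[0, 0, 0], [0, 0, 0]],
  [[0, 0, 0], [0, 0, 0]],
  [[0, 0, 0], [0, 0, 0]],
  [[0, 0, 0], [0, 0, 0]],
], grip=1)

```text
time_s: 15.0
ee_pos: [463.1, -109.0, 93.9]
ee_rot: [180.0, 0.0, 90.0]
force: [1.0, -0.3, -0.0]
gripper_width: 31.1
gripper_force: 35.0
```

send_rows([
  [[0, 0, -0.01], [0, 0, 0]],
  [[0, 0, -0.02], [0, 0, 0]],
  [[0, 0, -0.03], [0, 0, 0]],
  [[0, 0, -0.04], [0, 0, 0]],
  [[0, 0, -0.04], [0, 0, 0]],
  [[0, 0, -0.04], [0, 0, 0]],
  [[0, 0, -0.04], [0, 0, 0]],
  [[0, 0, -0.04], [0, 0, 0]],
  [[0, 0, -0.03], [0, 0, 0]],
  [[0, 0, -0.01], [0, 0, 0]],
])

```text
time_s: 16.0
ee_pos: [463.7, -109.2, 246.3]
ee_rot: [179.8, 0.1, 90.0]
force: [-0.2, -0.2, -1.5]
gripper_width: 31.4
gripper_force: 35.0
```

send_rows([
  [[0.02, 0, 0], [0, 0, 0]],
  [[0.04, 0, 0], [0, 0, 0]],
  [[0.06, 0.01, 0], [0, 0, 0]],
  [[0.06, 0.01, 0], [0, 0, 0]],
  [[0.06, 0.01, 0], [0, 0, 0]],
  [[0.06, 0.01, 0], [0, 0, 0]],
  [[0.06, 0.01, 0], [0, 0, 0]],
  [[0.06, 0.01, 0], [0, 0, 0]],
  [[0.06, 0.008, 0], [0, 0, 0]],
  [[0.06, 0, 0], [0, 0, 0]],
])

```text
time_s: 17.0
ee_pos: [496.3, 162.8, 242.7]
ee_rot: [-179.9, 0.0, 90.0]
force: [-0.2, -0.1, -1.4]
gripper_width: 30.9
gripper_force: 35.0
```

send_rows([
  [[0.06, 0, 0], [0, 0, 0]],
  [[0.06, 0, 0], [0, 0, 0]],
  [[0.06, 0, 0], [0, 0, 0]],
  [[0.03, 0, 0], [0, 0, 0]],
  [[0.012, 0, 0], [0, 0, 0]],
  [[0, 0, 0], [0, 0, 0]],
  [[0, 0, 0], [0, 0, 0]],
  [[0, 0, 0], [0, 0, 0]],
])

```text
time_s: 17.8
ee_pos: [497.0, 270.8, 244.0]
ee_rot: [-180.0, 0.0, 89.9]
force: [0.5, 1.3, -1.5]
gripper_width: 31.1
gripper_force: 35.0
```

send_rows([
  [[0, 0, 0.03], [0, 0, 0]],
  [[0, 0, 0.04], [0, 0, 0]],
  [[0, 0, 0.05], [0, 0, 0]],
  [[0, 0, 0.05], [0, 0, 0]],
  [[0, 0, 0.04], [0, 0, 0]],
  [[0, 0, 0.03], [0, 0, 0]],
  [[0, 0, 0.02], [0, 0, 0]],
  [[0, 0, 0.01], [0, 0, 0]],
  [[0, 0, 0], [0, 0, 0]],
  [[0, 0, 0], [0, 0, 0]],
])

```text
time_s: 18.8
ee_pos: [497.6, 272.1, 109.7]
ee_rot: [179.9, -0.0, 90.0]
force: [-0.1, 0.4, -1.5]
gripper_width: 31.1
gripper_force: 35.0
```

send_rows([
  [[0, 0, 0.002], [0, 0, 0]],
  [[0, 0, 0.002], [0, 0, 0]],
  [[0, 0, 0.001], [0, 0, 0]],
  [[0, 0, 0.001], [0, 0, 0]],
  [[0, 0, 0.001], [0, 0, 0]],
  [[0, 0, 0], [0, 0, 0]],
  [[0, 0, 0], [0, 0, 0]],
])

```text
time_s: 19.5
ee_pos: [497.1, 272.1, 105.9]
ee_rot: [180.0, -0.0, 90.0]
force: [-1.2, -1.4, 3.9]
gripper_width: 31.2
gripper_force: 35.0
```

send_rows([
  [[0, 0, 0], [0, 0, 0]],
  [[0, 0, 0], [0, 0, 0]],
  [[0, 0, 0], [0, 0, 0]],
  [[0, 0, 0], [0, 0, 0]],
  [[0, 0, 0], [0, 0, 0]],
  [[0, 0, 0], [0, 0, 0]],
  [[0, 0, 0], [0, 0, 0]],
  [[0, 0, 0], [0, 0, 0]],
], grip=0)

```text
time_s: 20.3
ee_pos: [497.0, 272.0, 105.4]
ee_rot: [180.0, 0.0, 90.0]
force: [-0.5, -0.5, -0.3]
gripper_width: 90.4
gripper_force: 0.0
```

send_rows([
  [[0, 0, -0.01], [0, 0, 0]],
  [[0, 0, -0.02], [0, 0, 0]],
  [[0, 0, -0.04], [0, 0, 0]],
  [[0, 0, -0.05], [0, 0, 0]],
  [[0, 0, -0.06], [0, 0, 0]],
  [[0, 0, -0.049], [0, 0, 0]],
  [[-0.04, 0, 0], [0, 0, 0]],
  [[-0.08, 0, 0], [0, 0, 0]],
  [[-0.08, 0.02, 0], [0, 0, 0]],
  [[-0.08, 0.02, 0], [0, 0, 0]],
])

```text
time_s: 21.3
ee_pos: [517.1, 130.9, 221.2]
ee_rot: [179.9, -0.0, 90.1]
force: [1.4, -0.2, 0.3]
gripper_width: 91.6
gripper_force: 0.0
```

send_rows([
  [[-0.08, 0.02, 0], [0, 0, 0]],
  [[-0.08, 0.02, 0], [0, 0, 0]],
  [[-0.08, 0.02, 0], [0, 0, 0]],
  [[-0.08, 0.02, 0], [0, 0, 0]],
  [[-0.08, 0.02, 0], [0, 0, 0]],
  [[-0.08, 0.02, 0], [0, 0, 0]],
  [[-0.042, 0.016, 0], [0, 0, 0]],
  [[0, 0, 0], [0, 0, 0]],
  [[0, 0, 0], [0, 0, 0]],
  [[0, 0, 0], [0, 0, 0]],
])

```text
time_s: 22.3
ee_pos: [584.7, -128.0, 220.4]
ee_rot: [180.0, -0.0, 90.0]
force: [-1.1, 0.4, 0.1]
gripper_width: 91.2
gripper_force: 0.0
```

```bash
python3 chk.py 3 4; python3 - <<'E'
from h import *
a=grab_frame("scene")[80:340,110:420,::-1]; b=grab_frame("top")[100:290,100:410,::-1]
a=cv2.resize(a,(400,335),interpolation=2);b=cv2.resize(b,(400,245),interpolation=2)
o=np.zeros((335,800,3),np.uint8);o[:,:400]=a;o[:245,400:]=b;cv2.imwrite("pics/p3.png",o)
E
```

```text
3 scene [497. 272.] 1.22
3 top [495. 270.] 1.74
4 scene [487. 345.] 1.37
4 top [487. 343.] 1.81
```

View pics/p3.png

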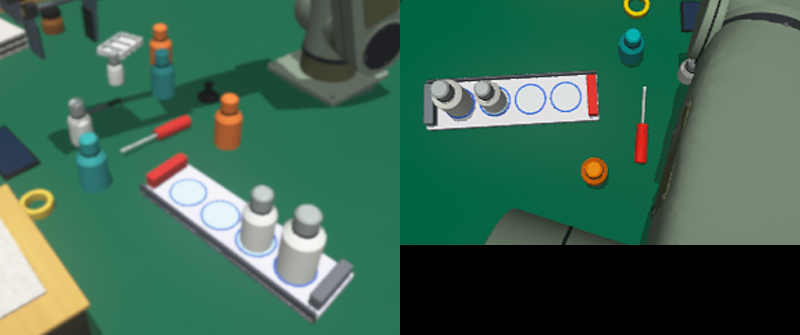

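Bottles 4 and 3 stand centred at scene crop (300,265) and (257,238). Bottle_2 next.

send_rows([
  [[0, 0, 0.04], [0, 0, 0]],
  [[0, 0, 0.05], [0, 0, 0]],
  [[0, 0, 0.05], [0, 0, 0]],
  [[0, 0, 0.04], [0, 0, 0]],
  [[0, 0, 0.04], [0, 0, 0]],
  [[0, 0, 0.03], [0, 0, 0]],
  [[0, 0, 0.03], [0, 0, 0]],
  [[0, 0, 0], [0, 0, 0]],
  [[0, 0, 0], [0, 0, 0]],
])

```text
time_s: 23.5
ee_pos: [585.2, -128.9, 80.2]
ee_rot: [180.0, 0.0, 90.0]
force: [0.1, 0.4, -0.2]
gripper_width: 91.1
gripper_force: 0.0
```

send_rows([
  [[0, 0, 0], [0, 0, 0]],
  [[0, 0, 0], [0, 0, 0]],
  [[0, 0, 0], [0, 0, 0]],
  [[0, 0, 0], [0, 0, 0]],
  [[0, 0, 0], [0, 0, 0]],
  [[0, 0, 0], [0, 0, 0]],
  [[0, 0, 0], [0, 0, 0]],
  [[0, 0, 0], [0, 0, 0]],
  [[0, 0, 0], [0, 0, 0]],
  [[0, 0, 0], [0, 0, 0]],
], grip=1)

```text
time_s: 24.5
ee_pos: [585.1, -129.0, 79.9]
ee_rot: [180.0, 0.0, 90.0]
force: [-0.6, -0.7, -0.0]
gripper_width: 27.5
gripper_force: 35.0
```

send_rows([
  [[0, 0, -0.01], [0, 0, 0]],
  [[0, 0, -0.02], [0, 0, 0]],
  [[0, 0, -0.03], [0, 0, 0]],
  [[0, 0, -0.04], [0, 0, 0]],
  [[0, 0, -0.04], [0, 0, 0]],
  [[0, 0, -0.04], [0, 0, 0]],
  [[0, 0, -0.04], [0, 0, 0]],
  [[0, 0, -0.04], [0, 0, 0]],
  [[0, 0, -0.03], [0, 0, 0]],
  [[0, 0, -0.01], [0, 0, 0]],
])

```text
time_s: 25.5
ee_pos: [585.8, -129.2, 232.7]
ee_rot: [179.8, 0.1, 90.0]
force: [-0.0, -0.4, -1.3]
gripper_width: 27.3
gripper_force: 35.0
```

send_rows([
  [[0.02, 0, 0], [0, 0, 0]],
  [[0.04, -0.01, 0], [0, 0, 0]],
  [[0.06, -0.02, 0], [0, 0, 0]],
  [[0.06, -0.02, 0], [0, 0, 0]],
  [[0.06, -0.02, 0], [0, 0, 0]],
  [[0.06, -0.02, 0], [0, 0, 0]],
  [[0.06, -0.02, 0], [0, 0, 0]],
  [[0.06, -0.02, 0], [0, 0, 0]],
  [[0.06, -0.02, 0], [0, 0, 0]],
  [[0.06, -0.007, 0], [0, 0, 0]],
])

```text
time_s: 26.5
ee_pos: [504.4, 142.5, 229.0]
ee_rot: [-179.8, 0.0, 90.0]
force: [0.3, -0.1, -0.7]
gripper_width: 27.3
gripper_force: 35.0
```

send_rows([
  [[0.06, 0, 0], [0, 0, 0]],
  [[0.036, 0, 0], [0, 0, 0]],
  [[0.02, 0, 0], [0, 0, 0]],
  [[0, 0, 0], [0, 0, 0]],
  [[0, 0, 0], [0, 0, 0]],
  [[0, 0, 0], [0, 0, 0]],
])

```text
time_s: 27.1
ee_pos: [506.4, 198.1, 229.7]
ee_rot: [-180.0, 0.0, 89.9]
force: [-0.1, 0.5, -1.9]
gripper_width: 27.4
gripper_force: 35.0
```

send_rows([
  [[0, 0, 0.03], [0, 0, 0]],
  [[0, 0, 0.04], [0, 0, 0]],
  [[0, 0, 0.05], [0, 0, 0]],
  [[0, 0, 0.05], [0, 0, 0]],
  [[0, 0, 0.04], [0, 0, 0]],
  [[0, 0, 0.03], [0, 0, 0]],
  [[0, 0, 0.02], [0, 0, 0]],
  [[0, 0, 0.01], [0, 0, 0]],
  [[0, 0, 0], [0, 0, 0]],
  [[0, 0, 0], [0, 0, 0]],
])

```text
time_s: 28.1
ee_pos: [507.1, 199.0, 95.6]
ee_rot: [179.9, -0.0, 90.0]
force: [-1.4, -0.1, -0.4]
gripper_width: 27.0
gripper_force: 35.0
```

send_rows([
  [[0, 0, 0.002], [0, 0, 0]],
  [[0, 0, 0.002], [0, 0, 0]],
  [[0, 0, 0.001], [0, 0, 0]],
  [[0, 0, 0.001], [0, 0, 0]],
  [[0, 0, 0.001], [0, 0, 0]],
  [[0, 0, 0], [0, 0, 0]],
  [[0, 0, 0], [0, 0, 0]],
])

```text
time_s: 28.8
ee_pos: [506.6, 199.1, 91.9]
ee_rot: [180.0, -0.0, 90.0]
force: [-0.8, 0.2, 4.6]
gripper_width: 27.1
gripper_force: 35.0
```

send_rows([
  [[0, 0, 0], [0, 0, 0]],
  [[0, 0, 0], [0, 0, 0]],
  [[0, 0, 0], [0, 0, 0]],
  [[0, 0, 0], [0, 0, 0]],
  [[0, 0, 0], [0, 0, 0]],
  [[0, 0, 0], [0, 0, 0]],
  [[0, 0, 0], [0, 0, 0]],
  [[0, 0, 0], [0, 0, 0]],
], grip=0)

```text
time_s: 29.6
ee_pos: [506.5, 199.0, 91.4]
ee_rot: [180.0, 0.0, 90.0]
force: [-0.9, 0.3, 0.8]
gripper_width: 88.0
gripper_force: 0.0
```

send_rows([
  [[0, 0, -0.01], [0, 0, 0]],
  [[0, 0, -0.02], [0, 0, 0]],
  [[0, 0, -0.04], [0, 0, 0]],
  [[0, 0, -0.06], [0, 0, 0]],
  [[0, 0, -0.07], [0, 0, 0]],
  [[0, 0, -0.057], [0, 0, 0]],
  [[-0.04, 0, 0], [0, 0, 0]],
  [[-0.08, 0, 0], [0, 0, 0]],
  [[-0.08, -0.02, 0], [0, 0, 0]],
  [[-0.08, -0.02, 0], [0, 0, 0]],
])

```text
time_s: 30.6
ee_pos: [486.3, 57.8, 220.9]
ee_rot: [179.9, 0.0, 90.0]
force: [0.5, -0.2, 0.2]
gripper_width: 91.2
gripper_force: 0.0
```

send_rows([
  [[-0.08, -0.02, 0], [0, 0, 0]],
  [[-0.08, -0.02, 0], [0, 0, 0]],
  [[-0.08, -0.02, 0], [0, 0, 0]],
  [[-0.08, -0.02, 0], [0, 0, 0]],
  [[-0.08, -0.02, 0], [0, 0, 0]],
  [[-0.08, -0.02, 0], [0, 0, 0]],
  [[-0.08, -0.013, 0], [0, 0, 0]],
  [[-0.062, 0, 0], [0, 0, 0]],
  [[-0.04, 0, 0], [0, 0, 0]],
  [[0, 0, 0], [0, 0, 0]],
])

```text
time_s: 31.6
ee_pos: [420.1, -274.4, 220.8]
ee_rot: [179.9, 0.1, 89.8]
force: [0.2, -0.0, -0.7]
gripper_width: 91.2
gripper_force: 0.0
```

send_rows([
  [[0, 0, 0], [0, 0, 0]],
  [[0, 0, 0], [0, 0, 0]],
  [[0, 0, 0], [0, 0, 0]],
])

```text
time_s: 31.9
ee_pos: [420.1, -271.0, 220.2]
ee_rot: [180.0, -0.0, 90.1]
force: [0.0, 0.2, -0.1]
gripper_width: 91.3
gripper_force: 0.0
```

```bash
python3 chk.py 2 3; python3 - <<'E'
from h import *
a=grab_frame("scene")[80:340,110:420,::-1]; b=grab_frame("top")[100:290,100:410,::-1]
a=cv2.resize(a,(400,335),interpolation=2);b=cv2.resize(b,(400,245),interpolation=2)
o=np.zeros((335,800,3),np.uint8);o[:,:400]=a;o[:245,400:]=b;cv2.imwrite("pics/p2.png",o)
E
```

```text
2 scene [506. 199.] 1.06
2 top [500. 195.] 1.4
3 scene [497. 272.] 1.22
3 top [497. 272.] 1.72
```

View pics/p2.png

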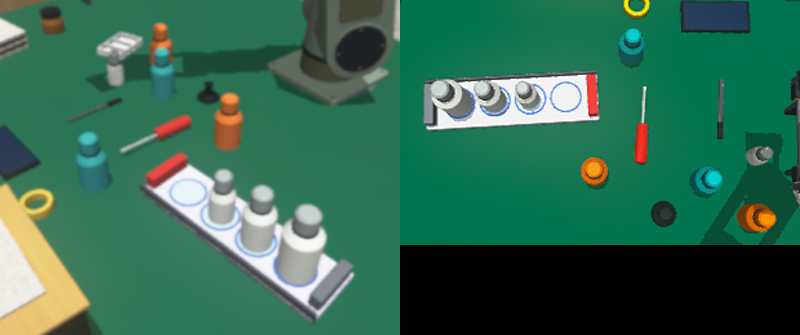

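Bottles 2, 3 and 4 stand in place: scene crop (221,205), (258,230) and (300,255). Bottle_1 is still clear of its neighbours, so I take it now.

send_rows([
  [[0, 0, 0.04], [0, 0, 0]],
  [[0, 0, 0.05], [0, 0, 0]],
  [[0, 0, 0.05], [0, 0, 0]],
  [[0, 0, 0.05], [0, 0, 0]],
  [[0, 0, 0.04], [0, 0, 0]],
  [[0, 0, 0.03], [0, 0, 0]],
  [[0, 0, 0.03], [0, 0, 0]],
  [[0, 0, 0.018], [0, 0, 0]],
  [[0, 0, 0], [0, 0, 0]],
  [[0, 0, 0], [0, 0, 0]],
])

```text
time_s: 33.2
ee_pos: [420.3, -272.2, 66.3]
ee_rot: [180.0, 0.0, 90.0]
force: [1.0, -0.4, 0.1]
gripper_width: 91.3
gripper_force: 0.0
```

send_rows([
  [[0, 0, 0], [0, 0, 0]],
  [[0, 0, 0], [0, 0, 0]],
  [[0, 0, 0], [0, 0, 0]],
  [[0, 0, 0], [0, 0, 0]],
  [[0, 0, 0], [0, 0, 0]],
  [[0, 0, 0], [0, 0, 0]],
  [[0, 0, 0], [0, 0, 0]],
  [[0, 0, 0], [0, 0, 0]],
  [[0, 0, 0], [0, 0, 0]],
  [[0, 0, 0], [0, 0, 0]],
], grip=1)

```text
time_s: 34.2
ee_pos: [420.0, -272.0, 65.9]
ee_rot: [-180.0, 0.0, 90.0]
force: [-0.0, 0.8, 0.0]
gripper_width: 22.8
gripper_force: 35.0
```

send_rows([
  [[0, 0, -0.01], [0, 0, 0]],
  [[0, 0, -0.02], [0, 0, 0]],
  [[0, 0, -0.03], [0, 0, 0]],
  [[0, 0, -0.04], [0, 0, 0]],
  [[0, 0, -0.04], [0, 0, 0]],
  [[0, 0, -0.04], [0, 0, 0]],
  [[0, 0, -0.04], [0, 0, 0]],
  [[0, 0, -0.04], [0, 0, 0]],
  [[0, 0, -0.03], [0, 0, 0]],
  [[0, 0, -0.01], [0, 0, 0]],
])

```text
time_s: 35.2
ee_pos: [420.7, -272.5, 218.4]
ee_rot: [179.8, 0.1, 90.0]
force: [-0.0, 0.1, -0.2]
gripper_width: 23.0
gripper_force: 35.0
```

send_rows([
  [[0.02, 0, 0], [0, 0, 0]],
  [[0.04, 0.01, 0], [0, 0, 0]],
  [[0.06, 0.02, 0], [0, 0, 0]],
  [[0.06, 0.02, 0], [0, 0, 0]],
  [[0.06, 0.02, 0], [0, 0, 0]],
  [[0.06, 0.02, 0], [0, 0, 0]],
  [[0.06, 0.02, 0], [0, 0, 0]],
  [[0.06, 0.02, 0], [0, 0, 0]],
  [[0.06, 0.02, 0], [0, 0, 0]],
  [[0.06, 0.02, 0], [0, 0, 0]],
])

```text
time_s: 36.2
ee_pos: [504.2, -0.1, 214.9]
ee_rot: [-179.9, -0.0, 90.0]
force: [1.3, -1.0, 0.3]
gripper_width: 22.8
gripper_force: 35.0
```

send_rows([
  [[0.06, 0.02, 0], [0, 0, 0]],
  [[0.06, 0.002, 0], [0, 0, 0]],
  [[0.06, 0, 0], [0, 0, 0]],
  [[0.045, 0, 0], [0, 0, 0]],
  [[0.03, 0, 0], [0, 0, 0]],
  [[0, 0, 0], [0, 0, 0]],
  [[0, 0, 0], [0, 0, 0]],
  [[0, 0, 0], [0, 0, 0]],
])

```text
time_s: 37.0
ee_pos: [515.8, 124.6, 215.8]
ee_rot: [-180.0, 0.0, 89.9]
force: [-0.0, -0.0, -1.1]
gripper_width: 23.1
gripper_force: 35.0
```

send_rows([
  [[0, 0, 0.03], [0, 0, 0]],
  [[0, 0, 0.04], [0, 0, 0]],
  [[0, 0, 0.05], [0, 0, 0]],
  [[0, 0, 0.05], [0, 0, 0]],
  [[0, 0, 0.04], [0, 0, 0]],
  [[0, 0, 0.03], [0, 0, 0]],
  [[0, 0, 0.02], [0, 0, 0]],
  [[0, 0, 0.01], [0, 0, 0]],
  [[0, 0, 0], [0, 0, 0]],
  [[0, 0, 0], [0, 0, 0]],
])

```text
time_s: 38.0
ee_pos: [516.6, 125.4, 81.6]
ee_rot: [179.9, -0.0, 90.0]
force: [0.1, 0.1, -0.7]
gripper_width: 22.8
gripper_force: 35.0
```

send_rows([
  [[0, 0, 0.002], [0, 0, 0]],
  [[0, 0, 0.002], [0, 0, 0]],
  [[0, 0, 0.001], [0, 0, 0]],
  [[0, 0, 0.001], [0, 0, 0]],
  [[0, 0, 0.001], [0, 0, 0]],
  [[0, 0, 0], [0, 0, 0]],
  [[0, 0, 0], [0, 0, 0]],
])

```text
time_s: 38.7
ee_pos: [516.2, 125.6, 77.9]
ee_rot: [180.0, -0.0, 90.0]
force: [-1.6, 0.1, 5.3]
gripper_width: 23.0
gripper_force: 35.0
```

Contact again. Release, lift, move clear, and check.

send_rows([
  [[0, 0, 0], [0, 0, 0]],
  [[0, 0, 0], [0, 0, 0]],
  [[0, 0, 0], [0, 0, 0]],
  [[0, 0, 0], [0, 0, 0]],
  [[0, 0, 0], [0, 0, 0]],
  [[0, 0, 0], [0, 0, 0]],
  [[0, 0, 0], [0, 0, 0]],
  [[0, 0, 0], [0, 0, 0]],
], grip=0)

```text
time_s: 39.5
ee_pos: [516.0, 125.5, 77.4]
ee_rot: [180.0, 0.0, 90.0]
force: [-0.4, -0.7, -0.2]
gripper_width: 83.9
gripper_force: 0.0
```

send_rows([
  [[0, 0, -0.01], [0, 0, 0]],
  [[0, 0, -0.02], [0, 0, 0]],
  [[0, 0, -0.04], [0, 0, 0]],
  [[0, 0, -0.06], [0, 0, 0]],
  [[0, 0, -0.08], [0, 0, 0]],
  [[0, 0, -0.08], [0, 0, 0]],
  [[-0.04, 0, 0], [0, 0, 0]],
  [[-0.08, 0, 0], [0, 0, 0]],
  [[-0.08, 0, 0], [0, 0, 0]],
  [[-0.08, 0, 0], [0, 0, 0]],
])

```text
time_s: 40.5
ee_pos: [515.9, -15.7, 223.6]
ee_rot: [179.9, 0.0, 90.1]
force: [0.4, -0.0, -0.3]
gripper_width: 91.4
gripper_force: 0.0
```

send_rows([
  [[-0.08, 0, 0], [0, 0, 0]],
  [[-0.08, 0, 0], [0, 0, 0]],
  [[-0.08, 0, 0], [0, 0, 0]],
  [[-0.08, 0, 0], [0, 0, 0]],
  [[-0.08, 0, 0], [0, 0, 0]],
  [[-0.04, 0, 0], [0, 0, 0]],
  [[0, 0, 0], [0, 0, 0]],
  [[0, 0, 0], [0, 0, 0]],
  [[0, 0, 0], [0, 0, 0]],
  [[0, 0, 0], [0, 0, 0]],
])

```text
time_s: 41.5
ee_pos: [516.1, -233.3, 222.8]
ee_rot: [180.0, -0.0, 90.1]
force: [-0.2, -0.8, 0.2]
gripper_width: 91.4
gripper_force: 0.0
```

```bash
python3 chk.py 1 2 3 4; python3 - <<'E'
from h import *
P={1:[516,125.5],2:[506.5,199],3:[497,272],4:[487,345]}
o=np.zeros((480,800,3),np.uint8)
for n,(y,x,h,w),x0 in(("scene",(160,215,160,130),0),("top",(140,115,70,145),390)):
    im=cv2.resize(grab_frame(n)[:,:,::-1],None,fx=3 if x0==0 else 2.8,fy=3 if x0==0 else 2.8,interpolation=2); s=im.shape[0]/384
    for k in P: cv2.polylines(im,[np.round((proj(n,ring(*P[k],12,66))+.5)*s).astype(np.int32)],True,(0,0,255),1); cv2.polylines(im,[np.round((proj(n,ring(*P[k],12,DIM[k][0]))+.5)*s).astype(np.int32)],True,(255,0,255),1)
    c=im[int(y*s):int((y+h)*s),int(x*s):int((x+w)*s)]; o[:c.shape[0],x0:x0+c.shape[1]]=c[:, :800-x0]
cv2.imwrite("pics/fin.png",o)
E
```

```text
1 scene [514. 123.] 1.13
1 top [516. 125.] 1.38
2 scene [506. 199.] 1.07
2 top [500. 195.] 1.38
3 scene [497. 272.] 1.22
3 top [497. 272.] 1.71
4 scene [487. 345.] 1.37
4 top [487. 345.] 1.86
```

View pics/fin.png

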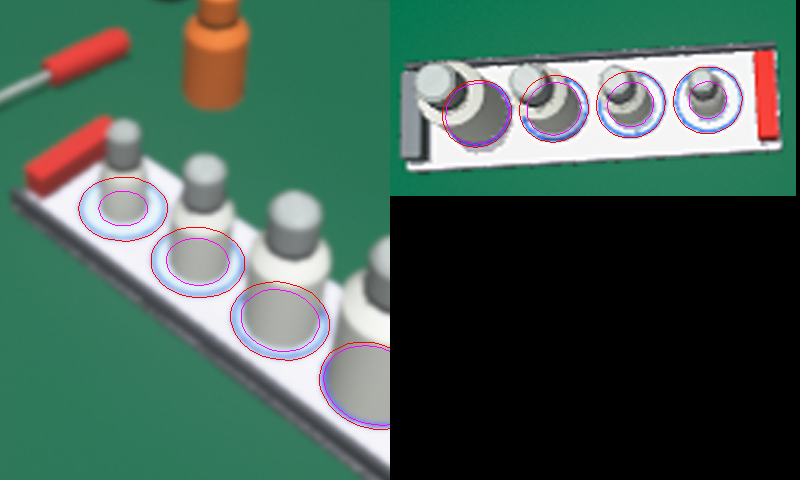

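The predicted rings (red) lie on the blue marks, and the bottle bases (magenta) are centred in them: scene (123,208), (198,262), (280,320) and (368,385). I'm handing it in.

```bash
python3 -c "
from workcell import *
print(job_done())"
```

```text
the job is handed in; nothing more can be done
None
```

I set all four white bottles upright on their marks, smallest at the red end to largest at the grey end, and handed the job in about 42 s in; the final pictures show each base centred on its mark, but the hand-in gave no verdict.

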